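# Fit the cap on a distributor and hold it home

## Robot

A 6-joint arm with a two-finger parallel gripper is mounted at the origin on the work surface. World frame = base frame: x ahead of the robot, y to its left, z up, the work surface at z = 0. Lengths are in m, angles in degrees, forces in N, time in s.
With the tool pointing down it reaches from about 0.4 to 0.825 m from the base axis. Payload 7 kg.
Tool frame: the origin (TCP) lies at the very end of the fingers, on their centre line; the grasp point (between the pads) lies 19 mm behind it; z points along the fingers, x is the direction in which the jaws open and shut, and the axes are right-handed (so a half turn about z gives the same grasp; the last joint's range is limited). The gripper opens to 88 mm and grips with 3 to 60 N. Pads are 19 mm wide; open, the fingers measure 130 mm over their backs; the gripper's body (78 mm by 193 mm) begins 47 mm behind the grasp point.
Start: joints at [-54.769, 20.546, 0.682, 0, -70.136, -16.507], TCP at [0.217, -0.639, 0.227] pointing down, gripper open.
Joint ranges: [-176.03, 176.03], [-82.01, 121.73], [-58.28, 71.71], [-173.87, 95.51], [-174.79, -0.11], [-173.66, 173.66]. Speed limits (degrees/s): [136.94, 136.94, 172.46, 180, 180, 180].

## Interface

Orientations are given as [roll, pitch, yaw] about the fixed x, y, z axes, in that order (R = Rz(yaw) Ry(pitch) Rx(roll)).
In Python, from plant import get_state, optics, order, finder gives the robot as it stands.
- The arm moves only by the shell command python3 -m crank 'ROWS' [FORCE]. ROWS is JSON, a list of rows, each an object of numbers: "dx", "dy", "dz": the shift along the tool's x, y, z in mm; "wx", "wy", "wz": the turn, a rotation vector about the tool's x, y, z in degrees; "hand": the opening in per cent of the stroke, from 0 (shut) to 100 (fully open). A call has 1 to 10 rows; each row shifts and turns the commanded pose from where the row before left it, along the tool's axes as they then stand; what a row does not reach is not made up. A row lasts 1/8 s, in which the tool goes at most 62.5 mm and 10.7 degrees, less where a joint would pass 70% of its speed; a pose out of reach is approached as far as the arm can. A call is refused whole if a number of a shift passes 62.5 or a number of a turn 10.7, either way. A call with a gripper value outside its range is refused whole. The fingers move at their own pace and stop on an object; FORCE is the grip in N (left out, the last holds). Time passes only in rows, so rows that do not move let the fingers close. It gives the time, the measured TCP pose, the force and the opening at its end, in the units of the state.
- get_state(): the state, without advancing time (a new reading comes with each control period).
- optics.capture(name): name is "scene" or "top"; returns the picture (400x640x3 uint8, blue, green, red); there is no depth.
- optics.calibration(name): a dict with "intrinsics" (3x3 intrinsics, pixels), "R" (3x3) and "t" (3): a world point X has camera coordinates R X + t. Camera axes: x right, y down, z forward; pixel columns grow to the right and rows downward; lengths in m; the calibration is good to about 2 mm. A picture is of the moment at which its call begins. calibration takes no time and is no camera call.
- order.close_job(): hands the job in, once; it reports no verdict.
Trained networks look in the newest picture that a camera, given by its name, has taken for a name from the list of things; names that differ only in an ending like _2 or _b are one class to them, and where a whole thing is asked for, a point or a joint stands for the part that bears it (a point fixed in the world has none). Each returns a list of dicts, best first, with "conf" (0 to 1); they miss things now and then, are a little off and sometimes report something else, mostly with a low value. They report only what shows in the picture. A call takes as long as a camera call.
- finder.masks_of(thing, camera): "mask" (400x640 bool, what is visible of it) and "rect" ([centre column, centre row, width, height] in pixels, round what is visible of it).
- finder.place_of(thing, camera): "centre" ([column, row] in pixels: a listed point, or the origin of a listed thing).
The state is a dict: "time_s": time; "joints": joint angles; "qd": joint speeds; "joint_torque": joint torques, N m; "tcp_pos": TCP position; "eef_rot": TCP orientation; "contact_force": force on the tool from outside, world axes, zero at the start; "moment": the same for the moment, N m; "gripper_width": finger opening in m.
Only numpy, scipy, OpenCV 4.12 (cv2) and the standard library are available. Lean on these libraries where they do the work, as an engineer would, in place of code of your own. Each camera call takes 0.05 s, during which the arm holds its last target.

## Task

Fit the loose black cap with the square top on the distributor that stands in the wooden block: first fold the spring clip that leans in over the bowl right out until it sticks out level, like the other one, or lower. Then set the cap on the bowl, slide it round on the rim until its notch drops over the little locating pin, and press it fully home against the sprung contact. Finish while still holding it pressed down, so that the clips can be snapped on, and leave the other parts on the table where they are.

Things in the scene. Friction and masses are not known exactly. Their poses are not given: they have to be found in the camera images.
- dist: The distributor body, fixed upright in a wooden block 95 x 95 x 60 mm; origin under the block, z up. Clips are hinged on its bowl at +x (the one leaning in) and -x (already folded out, about level). A round vacuum unit hangs on the -y side, out to 86 mm from the axis, all of it below the rim.
- rim (a point): Centre of the aluminium bowl's mouth, in the plane of its flat rim (76 mm outside, 64 mm inside diameter), 125 mm above the table; axes as dist. In the middle the fixed black rotor ends 2.5 mm above this plane and the round brass sprung contact on it (12 mm diameter) 7.5 mm above, when free.
- pin (a point): Top of the steel locating pin: 5 mm diameter, round-topped, standing 6.5 mm above the rim, 35 mm from the bowl's axis on its +y side.
- clip_in (a joint): Angle (rad) of the clip at +x: 0 upright, negative leans in over the bowl, 1.57 straight out level, stop at 1.9. Hinge parallel to y, 41.5 mm out from the bowl's axis, 8 mm below the rim. Stiff (0.02 N m), stays where left; can be pushed out from inside with closed fingertips, then down from above.
- clip_in_tip (a point): Outer end of that clip, a steel strip 14 mm wide, 2 mm thick, 40 mm long from the hinge to this point; its tip is hooked 8 mm towards the bowl.
- cap_center (a point): Centre of the square top (50 x 50 x 32 mm, flat sides square to x and y) of the loose black cap, 44 mm above its foot; z up the cap. Four corner towers and a middle one rise to 34 and 36 mm above it. At home its axes agree with the rim's and it lies 34 mm above the rim; on the pin, notch astray, 40.5 mm.
- cap: The same cap (110 to 180 g), origin at the centre of its foot. From the foot up: spigot 60.6 mm diameter, 0 to 10 mm, goes inside the bowl with 1.7 mm to spare all round; skirt 74 mm diameter, 10 to 28 mm; square top 28 to 60 mm. Clip ledges on the +x and -x sides reach 37 mm out, up to 41 mm, so it is best gripped across y.
- notch (a point): Mouth of the notch for the pin, in the skirt's lower edge on the cap's +y side, 35 mm from its axis: 8.4 mm wide, 8 mm deep, opening downward, marked outside by a small rib standing out to 42 mm from the axis.
- contact (a joint): How far (m) the rotor's sprung contact is pushed in: 0 free, 0.0035 with the cap home, stop 0.005. The brush inside the cap meets it 3.5 mm before home; it pushes back with 3 N at first and about 8 N at home, and lifts the cap again if that is let go.
- screwdriver: bystander: a black-handled screwdriver, 170 mm long, 26 mm high, lying along its x axis; origin under its middle
- coil: bystander: a standing ignition coil, a can 56 mm in diameter and 130 mm high with a black tower; origin at the centre of its foot
- plug: bystander: a spark plug lying along its x axis, 70 mm long, 21 mm high; origin under its middle
- rotor: bystander: a loose grey rotor arm, 38 mm long, 21 mm high; origin under its boss
- condenser: bystander: a small standing metal can, 18 mm in diameter, 42 mm high; origin at the centre of its foot
- eight_cap: bystander: a larger round brown cap with a ring of eight towers, 96 mm in diameter, 67 mm high; origin at the centre of its foot
- old_dist: bystander: a complete old distributor lying along its y axis, 190 mm long, 92 mm high; origin under its middle
- jar: bystander: a glass jar with a metal lid, 64 mm in diameter, 85 mm high; origin at the centre of its foot

How it is judged (in metres and radians):
On the way, in this order (a step that is already met when the one before it is completed fails the run):
1. the leaning clip is folded out level or lower, with the cap not yet on (value of joint clip_in above 1.2 rad and not (horizontal distance between cap_center and rim below 0.0045 m and z of cap_center in the frame of rim below 0.042 m)), for 0.1 s.
2. the cap sits square on the bowl with its notch dropped over the locating pin (value of joint clip_in above 1.2 rad and z of cap_center in the frame of rim below 0.0388 m and horizontal distance between cap_center and rim below 0.0045 m and angle between the y axis of cap_center and the y axis of rim, either way round below 0.12 rad and angle between cap_center's own z axis and vertical below 0.08 rad), for 0.1 s.
At the end, for the whole second after the job is handed in: Clip folded out past 1.2 rad; cap on the bowl within 4.5 mm of its axis, 0.12 rad of the pin's side and upright within 0.08 rad; skirt within 1.3 mm of the rim; contact pushed in over 2.4 mm; fingers still on the cap with over 3 N (value of joint clip_in above 1.2 rad and z of cap_center in the frame of rim below 0.0353 m and value of joint contact above 0.0024 m and contact force between cap and the fingers above 3 N and horizontal distance between cap_center and rim below 0.0045 m and angle between the y axis of cap_center and the y axis of rim, either way round below 0.12 rad and angle between cap_center's own z axis and vertical below 0.08 rad); the arm keeps its last pose, push and grip.
It fails at once if a bystander is shifted by more than 30 mm (distance of any of screwdriver, coil, plug, rotor, condenser, eight_cap, old_dist, jar from where it was at the start of the episode above 0.03 m).
It fails at once if a standing bystander is knocked over (angle between any of coil, condenser, eight_cap, jar, rotor's own z axis and vertical above 0.5 rad).
It also fails if it takes over 54 s, if anything falls off the work surface, if the arm or the gripper's body presses on something with over 40 N, if the wrist force passes 120 N, or if a joint passes its speed limit or range.

## Working session

There is one attempt and no reset: what is moved stays moved. The work goes in short steps, Python scripts to look and compute and a shell command to move; the robot and the scene stay as the last step left them, time stands still between calls to the robot, and variables do not carry over. Pictures are saved under pics/ and viewed, and the job is handed in when it is done.

```bash
ls; mkdir -p pics; python3 - <<'E'
from plant import get_state, optics, order, finder
import cv2,numpy as np
print(get_state())
for n in ("scene","top"):
    im=optics.capture(n); cv2.imwrite(f"pics/{n}0.png",im)
    c=optics.calibration(n); print(n,c, -np.array(c["R"]).T@np.array(c["t"]))
    for th in ("rim","pin","clip_in_tip","cap_center","cap","notch","dist"):
        print(th,[(np.round(d["centre"],1),round(d["conf"],2)) for d in finder.place_of(th,n)][:3])
E
```

```text
pics
{'time_s': 0.0, 'joints': array([-5.47723771e+01,  2.05905338e+01,  6.35187750e-01, -2.06847789e-02,
       -7.01357163e+01, -1.65052925e+01]), 'qd': array([ 0.00602535,  0.1449352 ,  0.04908076,  0.01705639, -0.00958651,
        0.10241865]), 'joint_torque': array([-3.73946577e-04, -5.82717812e+01,  2.93044442e+01,  6.99750245e+00,
        6.56617165e-03, -1.45724393e-04]), 'tcp_pos': array([ 0.21647217, -0.6388416 ,  0.22564182]), 'eef_rot': array([-1.79992770e+02, -9.28349053e-02,  1.08715281e+02]), 'contact_force': array([ 0.14125528, -0.19571081, -0.48696025]), 'moment': array([ 0.01819203,  0.00521847, -0.02258827]), 'gripper_width': 0.08812692869234358}
scene {'intrinsics': array([[463.24993476,   0.        , 315.90676625],
       [  0.        , 463.24993476, 201.04754772],
       [  0.        ,   0.        ,   1.        ]]), 'R': array([[ 0.61020927,  0.79222932,  0.00416543],
       [ 0.66699152, -0.51089427, -0.54231851],
       [-0.42751253,  0.33370609, -0.84016266]]), 't': array([-0.27536397, -0.32400712,  1.5802412 ])} [ 1.05971255 -0.47471808  1.1530916 ]
rim [(ar
[... 520 characters left out ...]
199.45968897],
       [  0.        ,   0.        ,   1.        ]]), 'R': array([[-0.0081833 , -0.99987742, -0.01334862],
       [-0.9875484 ,  0.0101782 , -0.15698584],
       [ 0.15710246,  0.01189775, -0.98751064]]), 't': array([-0.0657095 ,  0.5732344 ,  1.09523882])} [ 0.39349427 -0.08456682  1.17067254]
rim [(array([380.9, 208.4]), 0.87)]
pin [(array([236.1, 299.8]), 0.74), (array([367.9, 216.2]), 0.58), (array([190.4, 150.7]), 0.23)]
clip_in_tip [(array([374. , 196.8]), 0.47)]
cap_center [(array([220.2, 216.8]), 0.94), (array([375., 195.]), 0.5)]
cap [(array([226.9, 216.1]), 0.65)]
notch [(array([212.3, 218.4]), 0.84)]
dist [(array([372.4, 214.3]), 0.96), (array([386.6, 133.6]), 0.39)]
```

View pics/scene0.png

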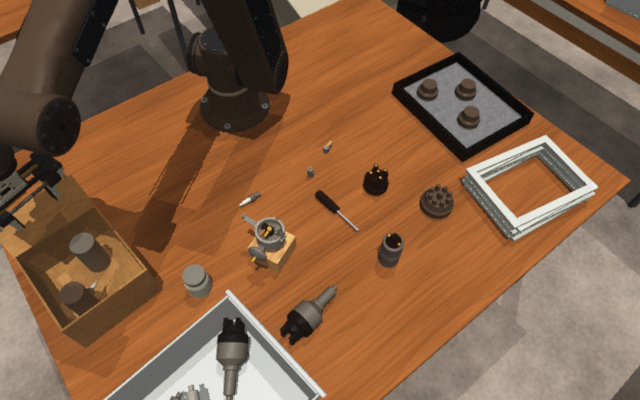

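View pics/top0.png

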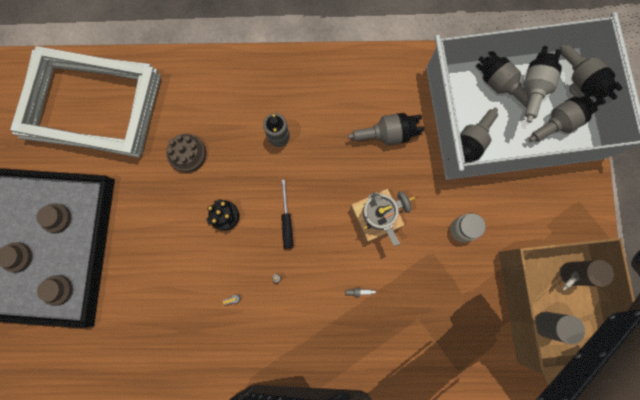

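```bash
cat > h.py <<'E'
from plant import get_state, optics, order, finder
import cv2,numpy as np
def C(n):
    c=optics.calibration(n); return np.array(c["intrinsics"]),np.array(c["R"]),np.array(c["t"])
def back(n,px,z):
    K,R,t=C(n); d=R.T@np.linalg.inv(K)@np.array([px[0],px[1],1.]); o=-R.T@t
    return o+d*(z-o[2])/d[2]
def proj(n,X):
    K,R,t=C(n); p=np.atleast_2d(X)@R.T+t; p=p@K.T; return p[:,:2]/p[:,2:]
def tri(ps,pt):
    P=[]
    for n in("scene","top"):
        K,R,t=C(n);P.append(K@np.c_[R,t])
    X=cv2.triangulatePoints(P[0],P[1],np.array(ps,float).reshape(2,1),np.array(pt,float).reshape(2,1)).ravel()
    return X[:3]/X[3]
E
python3 - <<'E'
from h import *
np.set_printoptions(precision=4,suppress=True)
for nm,n,px,z in [("rim","scene",(269.2,230.3),.125),("rim","top",(380.9,208.4),.125),("pin","scene",(279.5,217.4),.1315),("pin","top",(367.9,216.2),.1315),("dist","top",(372.4,214.3),0),("dist","scene",(275.6,253.4),0),
 ("capc","scene",(378.3,177.4),.044),("capc","top",(220.2,216.8),.044),("cap","scene",(376.9,187.1),0),("cap","top",(226.9,216.1),0),("notch","scene",(379.6,175.4),.01),("notch","top",(212.3,218.4),.01)]:
    print(nm,n,back(n,px,z))
print(tri((378.3,177.4),(220.2,216.8)),tri((269.2,230.3),(380.9,208.4)),tri((279.5,217.4),(367.9,216.2)))
for n,(a,b,c,d) in {"scene":(220,140,420,300),"top":(180,130,430,270)}.items():
    im=cv2.imread(f"pics/{n}0.png")[b:d,a:c]; cv2.imwrite(f"pics/{n}0z.png",cv2.resize(im,None,fx=3,fy=3,interpolation=2)) 
E
```

```text
rim scene [ 0.5345 -0.2143  0.125 ]
rim top [ 0.5385 -0.2112  0.125 ]
pin scene [ 0.5226 -0.1736  0.1315]
pin top [ 0.5207 -0.1816  0.1315]
dist top [ 0.5414 -0.2051  0.    ]
dist scene [ 0.5416 -0.21    0.    ]
capc scene [0.5415 0.1625 0.044 ]
capc top [0.5334 0.1606 0.044 ]
cap scene [0.5453 0.1603 0.    ]
cap top [0.5405 0.1536 0.    ]
notch scene [0.5224 0.1902 0.01  ]
notch top [0.5339 0.1873 0.01  ]
[0.5361 0.165  0.0348] [ 0.537  -0.2129  0.1275] [ 0.5223 -0.178   0.1349]
```

View pics/scene0z.png

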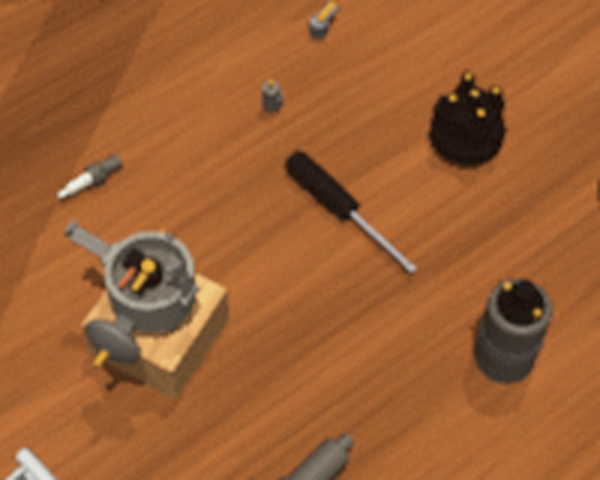

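View pics/top0z.png

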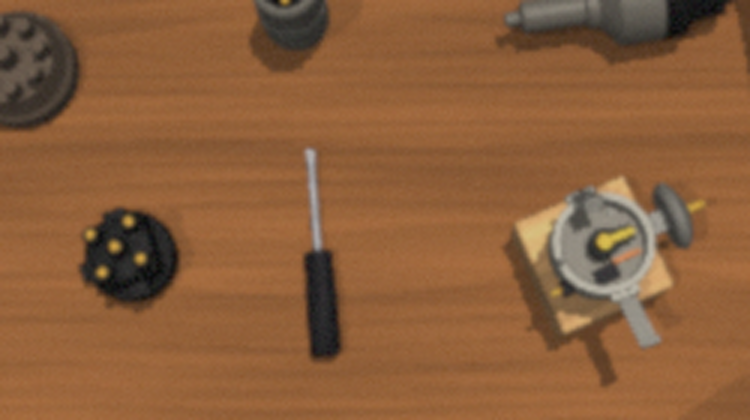

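```bash
cat > ov.py <<'E'
from h import *
def circ(c,r,n=60):
    a=np.linspace(0,2*np.pi,n+1); return np.c_[c[0]+r*np.cos(a),c[1]+r*np.sin(a),np.full(n+1,c[2])]
def T(pts,x,y,z,yaw):
    c,s=np.cos(np.radians(yaw)),np.sin(np.radians(yaw)); p=np.array(pts,float)
    return np.c_[x+c*p[:,0]-s*p[:,1],y+s*p[:,0]+c*p[:,1],z+p[:,2]]
def sq(h,z): return [[h,h,z],[-h,h,z],[-h,-h,z],[h,-h,z],[h,h,z]]
def capl(x,y,z,yaw):
    L=[circ((0,0,.01),.037),circ((0,0,.028),.037),sq(.025,.06),sq(.025,.028),[[0,.037,.01],[0,.042,.01],[0,.042,.028],[0,.037,.028]],[[0,0,.08],[0,0,.06]],
       [[.037,-.007,.041],[.037,.007,.041]],[[-.037,-.007,.041],[-.037,.007,.041]]]
    return [T(l,x,y,z,yaw) for l in L]
def distl(x,y,yaw,q=None):
    L=[circ((0,0,.125),.038),circ((0,0,.125),.032),sq(.0475,.06),sq(.0475,0),[[0,.035,.125],[0,.035,.1315]],circ((0,0,.1325),.006),[[-.0415,0,.117],[-.0815,0,.117]]]
    if q is not None: L.append([[.0415,0,.117],[.0415+.04*np.sin(q),0,.117+.04*np.cos(q)]])
    return [T(l,x,y,0,yaw) for l in L]
def draw(im,n,lines,box,f,out,lt=None):
    a,b,c,d=box; z=cv2.resize(im[b:d,a:c],None,fx=f,fy=f,interpolation=cv2.INTER_CUBIC); raw=z.copy()
    for l in lines:
        p=((proj(n,l)-[a,b]+.5)*f).astype(np.int32); cv2.polylines(z,[p.reshape(-1,1,2)],False,(0,255,0),1)
    cv2.imwrite(out,np.hstack([raw,z]))
E
python3 - <<'E'
from ov import *
s=cv2.imread("pics/scene0.png");t=cv2.imread("pics/top0.png")
s=cv2.convertScaleAbs(s,alpha=2.2);
t2=cv2.convertScaleAbs(t,alpha=2.2)
draw(s,"scene",capl(.5375,.162,0,22),(345,150,405,210),6,"pics/capS.png")
draw(t2,"top",capl(.5375,.162,0,22),(195,185,255,245),6,"pics/capT.png")
draw(t,"top",distl(.537,-.211,24,-.3),(345,175,425,255),5,"pics/dT.png")
draw(cv2.imread("pics/scene0.png"),"scene",distl(.537,-.211,24,-.3),(230,200,310,280),5,"pics/dS.png")
a=np.vstack([cv2.imread("pics/capS.png")[:300,:],cv2.imread("pics/capT.png")[:300,:]]); cv2.imwrite("pics/cap1.png",a)
E
```

```text
(no output)
```

View pics/capS.png

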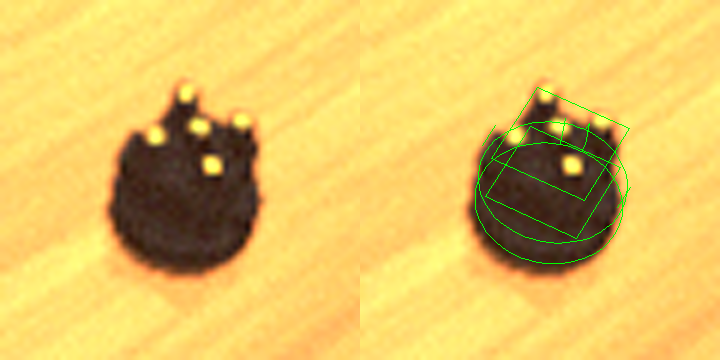

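View pics/capT.png

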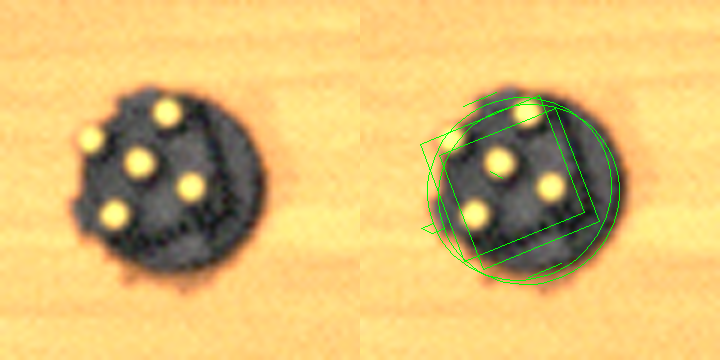

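View pics/dT.png

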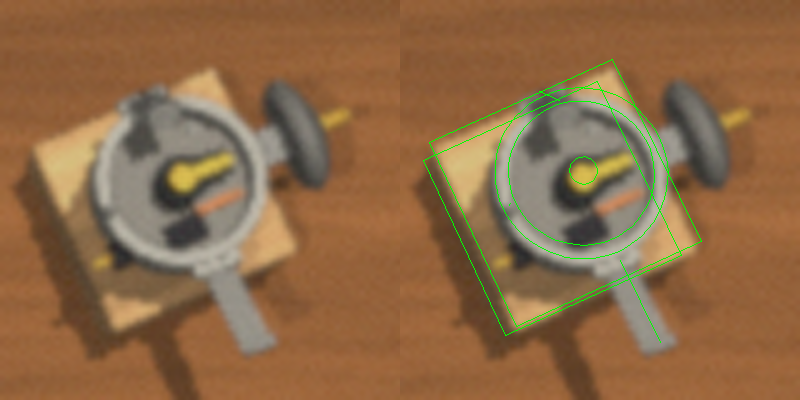

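View pics/dS.png

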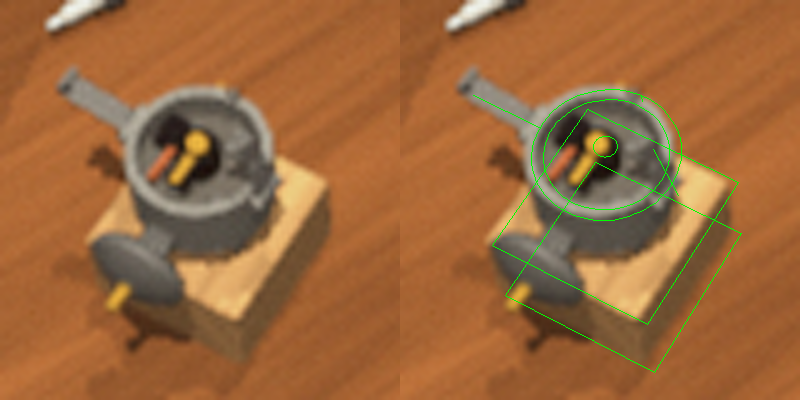

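```bash
cat > fit.py <<'E'
from ov import *
from scipy.optimize import least_squares
np.set_printoptions(precision=4,suppress=True)
def px(z,box,f): return (np.array(z)+.5)/f-.5+np.array(box)
S=lambda z:px(z,(230,200),5); Tp=lambda z:px(z,(345,175),5)
h=.0475
obs=[("top",[h,h,.06],Tp((35,150))),("top",[h,-h,.06],Tp((213,70))),("top",[-h,-h,.06],Tp((297,247))),("top",[-h,h,.06],Tp((113,333))),
("top",[0,0,.125],Tp((180,182))),("top",[0,0,.1325],Tp((183,177))),
("scene",[0,0,.125],S((200,151))),("scene",[0,0,.1325],S((197,143)))]
# scene corners
m={tuple(c):None for c in [(h,h),(h,-h),(-h,-h),(-h,h)]}
for z in [(238,320),(328,185),(90,243)]:
    c=min(m,key=lambda c:np.linalg.norm(proj("scene",T([[*c,.06]],.537,-.211,0,24))[0]-S(z)))
    obs.append(("scene",[*c,.06],S(z)))
def res(p,use=None):
    return np.concatenate([proj(n,T([X],p[0],p[1],0,p[2]))[0]-u for n,X,u in obs if use in(None,n)])
for u in (None,"top","scene"):
    r=least_squares(res,[.537,-.211,24],args=(u,),x_scale=[.01,.01,5]); print(u,r.x,r.fun.round(1))
St=[(187,93),(157,135),(212,165),(243,121),(200,126)]
Tt=[(166,112),(90,139),(115,214),(191,187),(139,162)]
S6=lambda z:px(z,(345,150),6); T6=lambda z:px(z,(195,185),6)
for i in range(5):
    print("scene",back("scene",S6(St[i]),.078+.002*(i==4)),"top",back("top",T6(Tt[i]),.078+.002*(i==4)))
E
python3 fit.py
```

```text
None [ 0.5335 -0.2116 23.1739] [-0.7 -0.5  0.5 -0.6  1.   0.8  0.6  0.   0.5 -0.4  0.3  0.2  0.3 -0.3
  0.6 -0.2  0.4  0.1  1.1 -1.1 -0.7 -0.6]
top [ 0.5333 -0.2107 23.3489] [-1.1 -0.4  0.1 -0.6  0.7  0.8  0.3  0.1  0.1 -0.3 -0.1  0.3]
scene [ 0.534  -0.213  23.2163] [-0.1  0.1  0.3  0.2  0.1  0.5  0.8 -0.8 -1.  -0.2]
scene [0.5199 0.1666 0.078 ] top [0.5607 0.1492 0.078 ]
scene [0.53   0.1383 0.078 ] top [0.5505 0.1783 0.078 ]
scene [0.5593 0.1474 0.078 ] top [0.5213 0.1679 0.078 ]
scene [0.5489 0.1767 0.078 ] top [0.5315 0.1389 0.078 ]
scene [0.5396 0.1571 0.08  ] top [0.5411 0.1587 0.08  ]
```

```bash
cat > mv.py <<'E'
from h import *
def to(x,y,z,yaw,cur=None):
    from scipy.spatial.transform import Rotation as Ro
    s=get_state(); Rm=Ro.from_euler('xyz',s["eef_rot"],degrees=True)
    tgt=Ro.from_euler('xyz',[180,0,yaw],degrees=True)
    rv=(Rm.inv()*tgt).as_rotvec(degrees=True)
    d=np.array([x,y,z])-s["tcp_pos"]
    print("pos",s["tcp_pos"].round(4),"rot",s["eef_rot"].round(2),"F",s["contact_force"].round(1),"M",s["moment"].round(2),"w",round(s["gripper_width"],4),"t",s["time_s"])
    print("d in tgt tool frame mm",(tgt.inv().apply(d)*1000).round(1),"cur frame",(Rm.inv().apply(d)*1000).round(1),"turn",rv.round(2))
E
python3 - <<'E'
from ov import *
from mv import to
def clip(q):
    s,c=np.sin(q),np.cos(q); P=lambda r,i:(.0415+r*s-i*c,r*c+i*s+.117)
    L=[]
    for w in(-.007,.007): L.append([[P(r,i)[0],w,P(r,i)[1]] for r,i in((0,0),(.04,0),(.04,.008))])
    a,b=L; L.append([a[2],b[2]]); L.append([a[1],b[1]])
    return [T(l,.5335,-.2116,0,23.2) for l in L]
s=cv2.imread("pics/scene0.png");t=cv2.imread("pics/top0.png")
R=[]
for q in(-.3,-.6,-.9):
    draw(t,"top",distl(.5335,-.2116,23.2)+clip(q),(360,185,400,225),6,"pics/a.png")
    draw(s,"scene",distl(.5335,-.2116,23.2)+clip(q),(250,205,290,245),6,"pics/b.png")
    R.append(np.hstack([cv2.imread("pics/a.png")[:,240:],cv2.imread("pics/b.png")[:,240:]]))
    if q==-.3: R0=np.hstack([cv2.imread("pics/a.png")[:,:240],cv2.imread("pics/b.png")[:,:240]])
cv2.imwrite("pics/clip.png",np.vstack([np.hstack([R0,R[0]]),np.hstack(R[1:])])[:, :])
im=cv2.imread("pics/clip.png");cv2.imwrite("pics/clip.png",cv2.resize(im,(800,400)))
to(.5335,-.2116,.20,113.2)
c=(.540,.158,0,19.3)
draw(cv2.convertScaleAbs(t,alpha=2.2),"top",capl(*c),(195,185,255,245),6,"pics/capT2.png")
E
```

```text
pos [ 0.2167 -0.6393  0.2266] rot [180.     0.   108.72] F [0.1 0.3 0.2] M [-0.   -0.02  0.02] w 0.0875 t 0.8
d in tgt tool frame mm [268.3 459.7  26.6] cur frame [303.3 437.3  26.6] turn [ 0.    0.   -4.48]
```

View pics/clip.png

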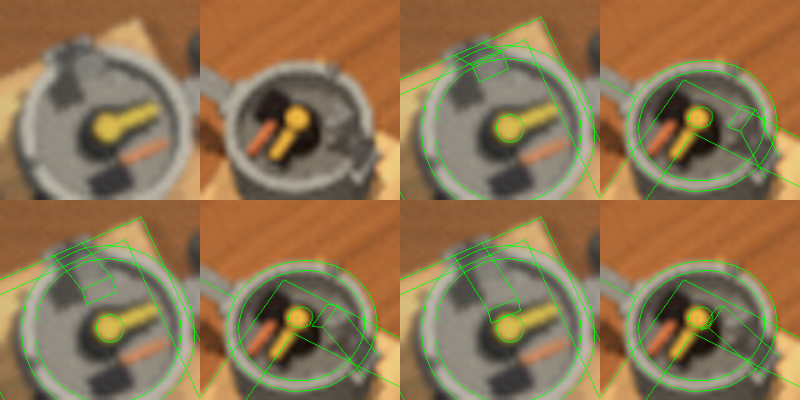

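View pics/capT2.png

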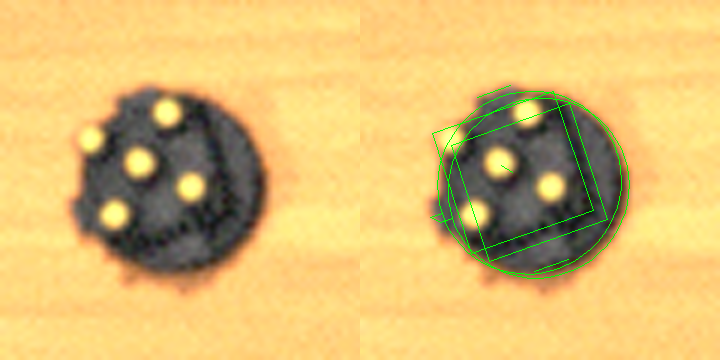

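```bash
python3 -m crank '[{"wz":-4.5,"hand":0},{"dx":27,"dy":46},{"dx":27,"dy":46},{"dx":27,"dy":46},{"dx":27,"dy":46},{"dx":27,"dy":46},{"dx":27,"dy":46},{"dx":27,"dy":46},{"dx":27,"dy":46},{"dx":27,"dy":46}]' 20; python3 -c "
from mv import to
to(.5335,-.2116,.16,113.2)"
```

```text
pos [ 0.2167 -0.6393  0.2266] rot [180.     0.   108.72] F [0.1 0.3 0.2] M [-0.   -0.02  0.02] w 0.0875 t 0.8
d in tgt tool frame mm [268.3 459.7  66.6] cur frame [303.3 437.3  66.6] turn [ 0.    0.   -4.48]validation failed for argument at $[0]...
```

```bash
python3 -m crank '[{"dx":0,"dy":0,"dz":0,"wx":0,"wy":0,"wz":-4.5,"hand":0}]' 20
```

```text
time_s: 0.92
tcp_pos: [0.2167, -0.6393, 0.2266]
eef_rot: [180.0, -0.0, 113.3]
contact_force: [0.7, 0.2, -0.3]
gripper_width: 0.0819
```

All keys are required in each row.

```bash
python3 -m crank '[{"dx":27,"dy":46,"dz":0,"wx":0,"wy":0,"wz":0,"hand":0},{"dx":27,"dy":46,"dz":0,"wx":0,"wy":0,"wz":0,"hand":0},{"dx":27,"dy":46,"dz":0,"wx":0,"wy":0,"wz":0,"hand":0},{"dx":27,"dy":46,"dz":0,"wx":0,"wy":0,"wz":0,"hand":0},{"dx":27,"dy":46,"dz":0,"wx":0,"wy":0,"wz":0,"hand":0},{"dx":27,"dy":46,"dz":0,"wx":0,"wy":0,"wz":0,"hand":0},{"dx":27,"dy":46,"dz":0,"wx":0,"wy":0,"wz":0,"hand":0},{"dx":27,"dy":46,"dz":0,"wx":0,"wy":0,"wz":0,"hand":0},{"dx":27,"dy":46,"dz":0,"wx":0,"wy":0,"wz":0,"hand":0}]' 20; python3 -c "
from mv import to
to(.5335,-.2116,.16,113.2)"
```

```text
time_s: 2.05
tcp_pos: [0.5022, -0.2512, 0.227]
eef_rot: [180.0, 0.0, 113.2]
contact_force: [1.0, -1.2, 0.8]
gripper_width: 0.0009
pos [ 0.5022 -0.2512  0.227 ] rot [1.7996e+02 3.0000e-02 1.1323e+02] F [ 1.  -1.2  0.8] M [-0.04 -0.1   0.01] w 0.0009 t 2.05
d in tgt tool frame mm [24.  44.3 67. ] cur frame [24.  44.3 67. ] turn [0.04 0.03 0.03]
```

```bash
python3 -m crank '[{"dx":24,"dy":42,"dz":0,"wx":0,"wy":0,"wz":0,"hand":0},{"dx":0,"dy":0,"dz":40,"wx":0,"wy":0,"wz":0,"hand":0},{"dx":0,"dy":0,"dz":25,"wx":0,"wy":0,"wz":0,"hand":0},{"dx":0,"dy":0,"dz":20,"wx":0,"wy":0,"wz":0,"hand":0},{"dx":0,"dy":0,"dz":0,"wx":0,"wy":0,"wz":0,"hand":0}]' 20; python3 -c "
from ov import *
from mv import to
to(.5335,-.2116,.14,113.2)
for n,b in (('top',(330,165,430,265)),('scene',(220,180,320,280))):
    draw(optics.capture(n),n,distl(.5335,-.2116,23.2),b,4,'pics/p1%s.png'%n)"
```

```text
time_s: 2.68
tcp_pos: [0.5294, -0.2139, 0.1402]
eef_rot: [-179.8, -0.1, 113.2]
contact_force: [0.7, -0.2, -0.1]
gripper_width: 0.0004
pos [ 0.5294 -0.2139  0.1402] rot [-1.7985e+02 -9.0000e-02  1.1322e+02] F [ 0.7 -0.2 -0.1] M [-0. -0.  0.] w 0.0004 t 2.675
d in tgt tool frame mm [0.5 4.7 0.2] cur frame [0.5 4.7 0.2] turn [-0.15 -0.09  0.02]
```

View pics/p1scene.png

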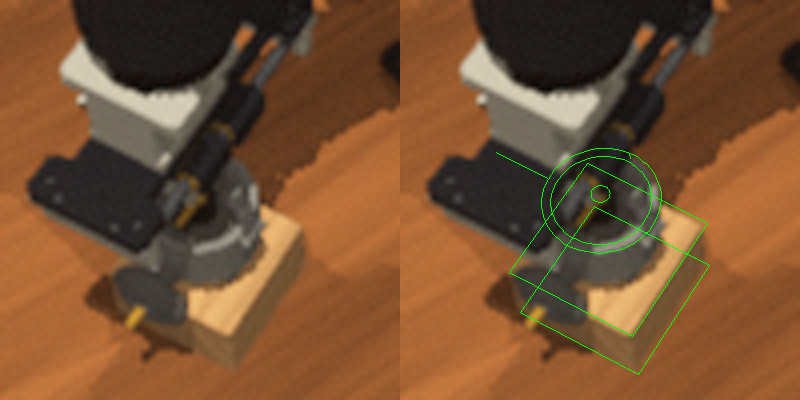

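View pics/p1top.png

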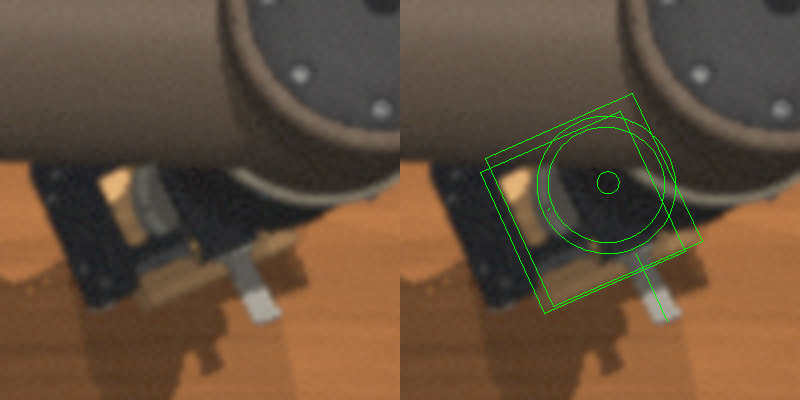

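```bash
python3 -m crank '[{"dx":0,"dy":10,"dz":0,"wx":0,"wy":0,"wz":0,"hand":0},{"dx":0,"dy":10,"dz":0,"wx":0,"wy":0,"wz":0,"hand":0},{"dx":0,"dy":10,"dz":0,"wx":0,"wy":0,"wz":0,"hand":0}]' 20;python3 -m crank '[{"dx":0,"dy":10,"dz":0,"wx":0,"wy":0,"wz":0,"hand":0},{"dx":0,"dy":10,"dz":0,"wx":0,"wy":0,"wz":0,"hand":0},{"dx":0,"dy":10,"dz":0,"wx":0,"wy":0,"wz":0,"hand":0},{"dx":0,"dy":10,"dz":0,"wx":0,"wy":0,"wz":0,"hand":0}]' 20; python3 -c "
from ov import *
from mv import to
to(.5335,-.2116,.14,113.2)
for n,b in (('top',(330,165,430,265)),('scene',(220,180,320,280))):
    draw(optics.capture(n),n,distl(.5335,-.2116,23.2),b,4,'pics/p2%s.png'%n)"
```

```text
time_s: 3.15
tcp_pos: [0.5589, -0.202, 0.142]
eef_rot: [180.0, 0.0, 113.2]
contact_force: [-0.1, -0.3, 0.4]
gripper_width: 0.0006
time_s: 3.65
tcp_pos: [0.5923, -0.1866, 0.14]
eef_rot: [-179.6, -0.1, 113.2]
contact_force: [-11.4, -7.9, -5.2]
gripper_width: 0.0004
pos [ 0.5923 -0.1866  0.14  ] rot [-1.7965e+02 -1.5000e-01  1.1319e+02] F [-11.4  -7.9  -5.2] M [-2.43  3.49 -0.04] w 0.0004 t 3.65
d in tgt tool frame mm [  0.2 -63.8  -0. ] cur frame [  0.2 -63.8   0.4] turn [-0.35 -0.15 -0.01]
```

View pics/p2scene.png

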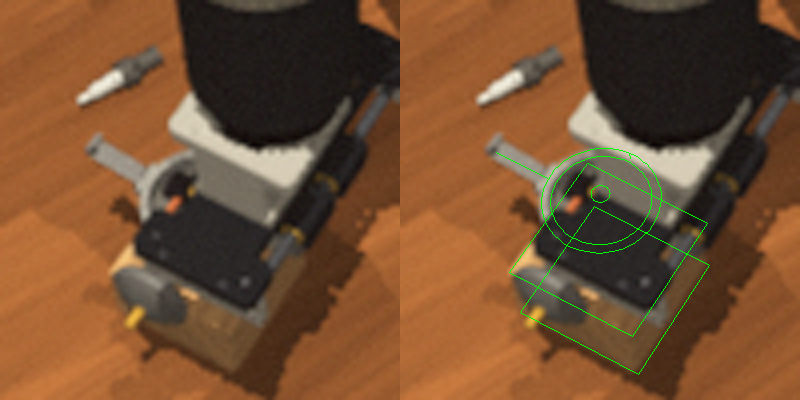

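```bash
python3 -m crank '[{"dx":0,"dy":0,"dz":0,"wx":0,"wy":0,"wz":0,"hand":0}]'; python3 -c "
from ov import *
im=optics.capture('top');cv2.imwrite('pics/p3t.png',cv2.resize(im[150:270,320:440],None,fx=5,fy=5,interpolation=2))"
```

```text
time_s: 3.88
tcp_pos: [0.5957, -0.1864, 0.1419]
eef_rot: [179.9, 0.0, 113.2]
contact_force: [-0.8, -0.4, -0.5]
gripper_width: 0.0003
```

View pics/p3t.png

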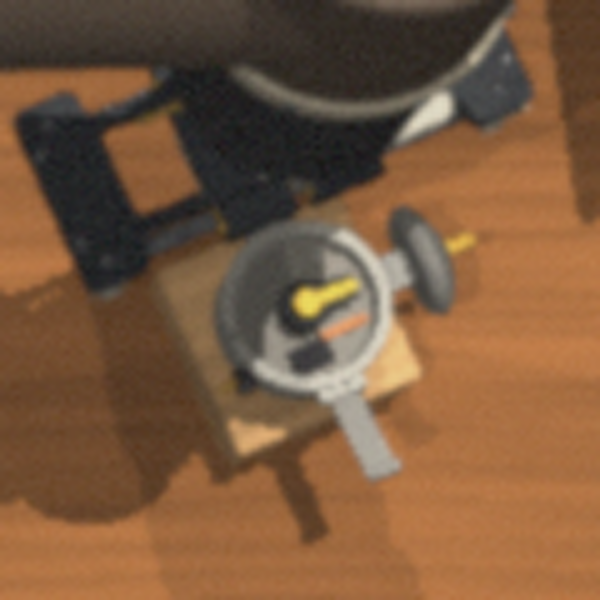

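```bash
python3 -m crank '[{"dx":0,"dy":2,"dz":0,"wx":0,"wy":0,"wz":0,"hand":0},{"dx":0,"dy":0,"dz":-10,"wx":0,"wy":0,"wz":0,"hand":0},{"dx":0,"dy":-8,"dz":-8,"wx":0,"wy":0,"wz":0,"hand":0},{"dx":0,"dy":0,"dz":10,"wx":0,"wy":0,"wz":0,"hand":0},{"dx":0,"dy":0,"dz":10,"wx":0,"wy":0,"wz":0,"hand":0}]'; python3 -m crank '[{"dx":0,"dy":0,"dz":8,"wx":0,"wy":0,"wz":0,"hand":0},{"dx":0,"dy":0,"dz":8,"wx":0,"wy":0,"wz":0,"hand":0},{"dx":0,"dy":0,"dz":8,"wx":0,"wy":0,"wz":0,"hand":0},{"dx":0,"dy":0,"dz":3,"wx":0,"wy":0,"wz":0,"hand":0},{"dx":0,"dy":0,"dz":0,"wx":0,"wy":0,"wz":0,"hand":0}]'
```

```text
time_s: 4.55
tcp_pos: [0.5889, -0.1889, 0.1391]
eef_rot: [180.0, -0.0, 113.2]
contact_force: [-0.3, 0.4, -0.6]
gripper_width: 0.0005
time_s: 5.18
tcp_pos: [0.5896, -0.189, 0.1142]
eef_rot: [180.0, 0.1, 113.3]
contact_force: [-4.7, 2.2, 13.9]
gripper_width: 0.0003
```

```bash
python3 -m crank '[{"dx":0,"dy":0,"dz":0,"wx":0,"wy":0,"wz":0,"hand":0}]'; python3 -m crank '[{"dx":0,"dy":0,"dz":-30,"wx":0,"wy":0,"wz":0,"hand":0},{"dx":0,"dy":0,"dz":-50,"wx":0,"wy":0,"wz":0,"hand":0},{"dx":35,"dy":0,"dz":-50,"wx":0,"wy":0,"wz":0,"hand":100},{"dx":60,"dy":0,"dz":0,"wx":0,"wy":0,"wz":0,"hand":100},{"dx":60,"dy":0,"dz":0,"wx":0,"wy":0,"wz":0,"hand":100}]'; python3 -c "
from ov import *
A=[]
for n,(a,b,c,d) in (('top',(340,165,440,265)),('scene',(220,180,320,280))):
    im=optics.capture(n);A.append(cv2.resize(im[b:d,a:c],None,fx=4,fy=4,interpolation=2))
cv2.imwrite('pics/p4.png',np.hstack(A))
from mv import to
to(.54,.158,.12,109.3)"
```

```text
time_s: 5.3
tcp_pos: [0.5896, -0.189, 0.1142]
eef_rot: [180.0, 0.1, 113.3]
contact_force: [-3.5, 2.6, 13.0]
gripper_width: 0.0007
time_s: 5.92
tcp_pos: [0.5275, -0.0452, 0.2428]
eef_rot: [179.9, -0.0, 113.2]
contact_force: [0.4, 1.2, 0.3]
gripper_width: 0.0249
pos [ 0.5263 -0.0427  0.2429] rot [ 1.7993e+02 -5.0000e-02  1.1345e+02] F [ 0.9 -0.3  0.6] M [-0.08 -0.1  -0.02] w 0.0329 t 6.025
d in tgt tool frame mm [184.9  79.3 122.9] cur frame [178.6  92.3 123.2] turn [ 0.07 -0.05  4.15]
```

View pics/p4.png

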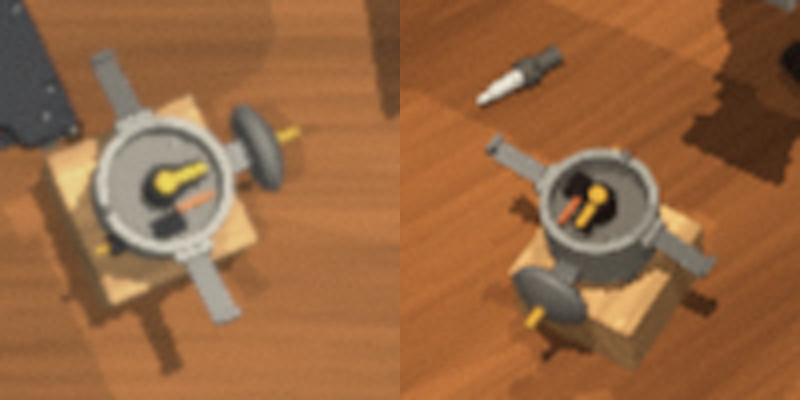

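```bash
python3 -m crank '[{"dx":0,"dy":0,"dz":0,"wx":0,"wy":0,"wz":4.1,"hand":100},{"dx":46,"dy":20,"dz":5,"wx":0,"wy":0,"wz":0,"hand":100},{"dx":46,"dy":20,"dz":15,"wx":0,"wy":0,"wz":0,"hand":100},{"dx":46,"dy":20,"dz":20,"wx":0,"wy":0,"wz":0,"hand":100},{"dx":46,"dy":20,"dz":20,"wx":0,"wy":0,"wz":0,"hand":100},{"dx":0,"dy":0,"dz":40,"wx":0,"wy":0,"wz":0,"hand":100},{"dx":0,"dy":0,"dz":0,"wx":0,"wy":0,"wz":0,"hand":100}]'; python3 -c "
from ov import *
A=[]
for n,(a,b,c,d) in (('top',(180,165,280,265)),('scene',(330,130,430,230))):
    im=optics.capture(n);A.append(cv2.convertScaleAbs(cv2.resize(im[b:d,a:c],None,fx=4,fy=4,interpolation=2),alpha=1.8))
cv2.imwrite('pics/p5.png',np.hstack(A))
from mv import to
to(.54,.158,.031,109.3)"
```

```text
time_s: 6.9
tcp_pos: [0.5414, 0.1528, 0.1394]
eef_rot: [-179.6, 0.1, 109.1]
contact_force: [-0.3, -0.0, 0.4]
gripper_width: 0.0873
pos [0.5438 0.1532 0.1431] rot [-1.7998e+02  4.0000e-02  1.0912e+02] F [-0.5  0.1  0.7] M [-0.01 -0.05 -0.06] w 0.0876 t 7.0
d in tgt tool frame mm [  5.8  -2.  112.1] cur frame [  5.9  -2.  112.1] turn [-0.02  0.04 -0.18]
```

View pics/p5.png

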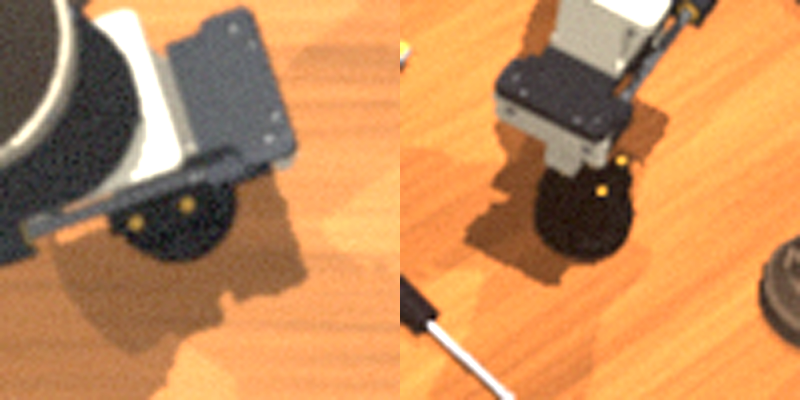

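```bash
python3 -m crank '[{"dx":5.8,"dy":-2,"dz":0,"wx":0,"wy":0,"wz":0,"hand":100},{"dx":0,"dy":0,"dz":30,"wx":0,"wy":0,"wz":0,"hand":100},{"dx":0,"dy":0,"dz":30,"wx":0,"wy":0,"wz":0,"hand":100},{"dx":0,"dy":0,"dz":0,"wx":0,"wy":0,"wz":0,"hand":100}]';python3 -m crank '[{"dx":0,"dy":0,"dz":20,"wx":0,"wy":0,"wz":0,"hand":100},{"dx":0,"dy":0,"dz":20,"wx":0,"wy":0,"wz":0,"hand":100},{"dx":0,"dy":0,"dz":12,"wx":0,"wy":0,"wz":0,"hand":100},{"dx":0,"dy":0,"dz":0,"wx":0,"wy":0,"wz":0,"hand":100}]'; python3 -c "
from mv import to
to(.54,.158,.031,109.3)"
```

```text
time_s: 7.5
tcp_pos: [0.5389, 0.1578, 0.0821]
eef_rot: [-179.9, 0.0, 109.1]
contact_force: [0.4, -0.7, 0.2]
gripper_width: 0.0873
time_s: 8.0
tcp_pos: [0.5399, 0.1585, 0.031]
eef_rot: [180.0, 0.0, 109.1]
contact_force: [-0.9, 0.5, -0.4]
gripper_width: 0.0873
pos [0.5399 0.1585 0.031 ] rot [1.8000e+02 1.0000e-02 1.0912e+02] F [-0.9  0.5 -0.4] M [-0.04  0.    0.02] w 0.0873 t 8.0
d in tgt tool frame mm [-0.5 -0.   0. ] cur frame [-0.5 -0.   0. ] turn [ 0.    0.01 -0.18]
```

```bash
python3 -m crank '[{"dx":0,"dy":0,"dz":0,"wx":0,"wy":0,"wz":0,"hand":0},{"dx":0,"dy":0,"dz":0,"wx":0,"wy":0,"wz":0,"hand":0},{"dx":0,"dy":0,"dz":0,"wx":0,"wy":0,"wz":0,"hand":0},{"dx":0,"dy":0,"dz":0,"wx":0,"wy":0,"wz":0,"hand":0},{"dx":0,"dy":0,"dz":0,"wx":0,"wy":0,"wz":0,"hand":0},{"dx":0,"dy":0,"dz":0,"wx":0,"wy":0,"wz":0,"hand":0}]' 40; python3 -m crank '[{"dx":0,"dy":0,"dz":-10,"wx":0,"wy":0,"wz":0,"hand":0},{"dx":0,"dy":0,"dz":-40,"wx":0,"wy":0,"wz":0,"hand":0},{"dx":0,"dy":0,"dz":-50,"wx":0,"wy":0,"wz":0,"hand":0},{"dx":0,"dy":0,"dz":-40,"wx":0,"wy":0,"wz":0,"hand":0},{"dx":0,"dy":0,"dz":-35,"wx":0,"wy":0,"wz":0,"hand":0},{"dx":0,"dy":0,"dz":0,"wx":0,"wy":0,"wz":0,"hand":0}]' 40; python3 -c "
from mv import to
to(.5335,-.2116,.20,113.2)"
```

```text
time_s: 8.75
tcp_pos: [0.5397, 0.1584, 0.0307]
eef_rot: [180.0, 0.0, 109.1]
contact_force: [-0.2, -1.3, 3.4]
gripper_width: 0.0497
time_s: 9.5
tcp_pos: [0.541, 0.1592, 0.2092]
eef_rot: [179.7, -0.1, 109.1]
contact_force: [0.5, 0.4, -2.7]
gripper_width: 0.0495
pos [0.541  0.1592 0.2092] rot [ 1.7967e+02 -7.0000e-02  1.0914e+02] F [ 0.5  0.4 -2.7] M [ 0.02 -0.    0.  ] w 0.0495 t 9.5
d in tgt tool frame mm [-337.9 -152.9    9.2] cur frame [-347.9 -128.7    8. ] turn [ 0.34 -0.06 -4.06]
```

```bash
python3 -m crank '[{"dx":0,"dy":0,"dz":0,"wx":0,"wy":0,"wz":-4.1,"hand":0},{"dx":-24,"dy":-11,"dz":0,"wx":0,"wy":0,"wz":0,"hand":0},{"dx":-48,"dy":-22,"dz":0,"wx":0,"wy":0,"wz":0,"hand":0},{"dx":-48,"dy":-22,"dz":0,"wx":0,"wy":0,"wz":0,"hand":0},{"dx":-48,"dy":-22,"dz":0,"wx":0,"wy":0,"wz":0,"hand":0},{"dx":-48,"dy":-22,"dz":0,"wx":0,"wy":0,"wz":0,"hand":0},{"dx":-48,"dy":-22,"dz":0,"wx":0,"wy":0,"wz":0,"hand":0},{"dx":-48,"dy":-21,"dz":0,"wx":0,"wy":0,"wz":0,"hand":0},{"dx":-24,"dy":-11,"dz":0,"wx":0,"wy":0,"wz":0,"hand":0},{"dx":0,"dy":0,"dz":0,"wx":0,"wy":0,"wz":0,"hand":0}]' 40; python3 -m crank '[{"dx":0,"dy":0,"dz":0,"wx":0,"wy":0,"wz":0,"hand":0},{"dx":0,"dy":0,"dz":0,"wx":0,"wy":0,"wz":0,"hand":0}]' ; python3 -c "
from ov import *
from mv import to
to(.5335,-.2116,.20,113.2)
s=get_state();p=s['tcp_pos']
for n,b in (('top',(330,165,430,265)),('scene',(220,170,320,270))):
    im=optics.capture(n);cv2.imwrite('pics/r6%s.png'%n,im)
    draw(cv2.convertScaleAbs(im,alpha=1.8),n,distl(.5335,-.2116,23.2)+capl(p[0],p[1],p[2]-.031,s['eef_rot'][2]-90),b,4,'pics/p6%s.png'%n)
    for th in ('cap_center','notch','cap'):
        print(n,th,[(np.round(d['centre'],1),round(d['conf'],2)) for d in finder.place_of(th,n)][:3])
"
```

```text
time_s: 10.75
tcp_pos: [0.5305, -0.2122, 0.2043]
eef_rot: [-179.9, -0.1, 113.0]
contact_force: [0.1, 0.4, -2.3]
gripper_width: 0.0496
time_s: 11.0
tcp_pos: [0.5315, -0.2097, 0.2054]
eef_rot: [-180.0, -0.0, 113.3]
contact_force: [-0.7, -0.4, -1.7]
gripper_width: 0.0497
pos [ 0.5315 -0.2097  0.2054] rot [-1.7999e+02 -2.0000e-02  1.1329e+02] F [-0.7 -0.4 -1.7] M [ 0.04 -0.03  0.04] w 0.0497 t 11.0
d in tgt tool frame mm [-2.5  1.1  5.4] cur frame [-2.5  1.1  5.4] turn [-0.01 -0.02  0.09]
top cap_center [(array([385.9, 205. ]), 0.39), (array([361.2, 292.7]), 0.2)]
top notch []
top cap [(array([382.3, 208.2]), 0.63)]
scene cap_center [(array([266.1, 207.9]), 0.57)]
scene notch [(array([266.1, 211.4]), 0.2)]
scene cap [(array([266.2, 214.6]), 0.88)]
```

View pics/p6scene.png

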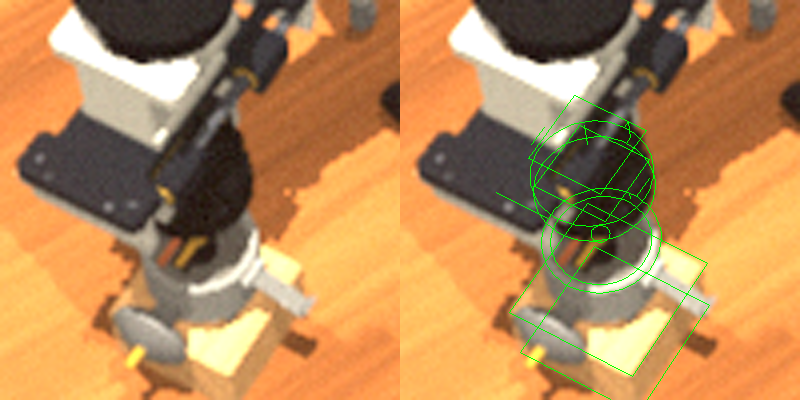

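View pics/p6top.png

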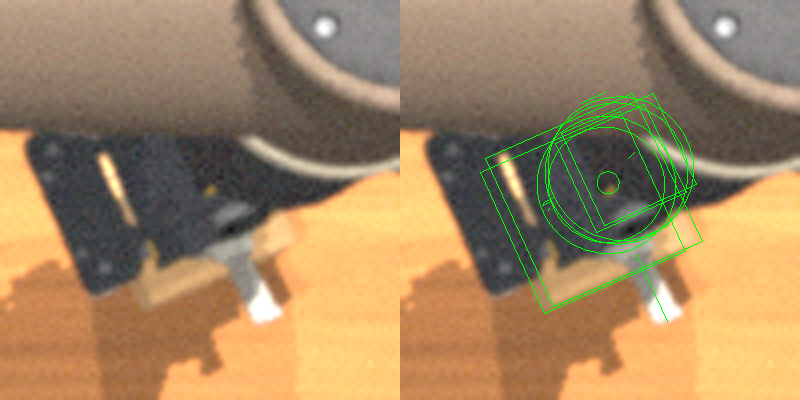

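```bash
python3 -m crank '[{"dx":-2.5,"dy":1.1,"dz":15,"wx":0,"wy":0,"wz":0,"hand":0},{"dx":0,"dy":0,"dz":15,"wx":0,"wy":0,"wz":0,"hand":0},{"dx":0,"dy":0,"dz":8,"wx":0,"wy":0,"wz":0,"hand":0},{"dx":0,"dy":0,"dz":0,"wx":0,"wy":0,"wz":0,"hand":0},{"dx":0,"dy":0,"dz":0,"wx":0,"wy":0,"wz":0,"hand":0}]' 40;  python3 -c "
from mv import to
to(.5335,-.2116,.154,113.2)"
```

```text
time_s: 12.02
tcp_pos: [0.5338, -0.2126, 0.1678]
eef_rot: [180.0, 0.0, 113.2]
contact_force: [-0.5, -0.1, -1.4]
gripper_width: 0.0496
pos [ 0.5338 -0.2126  0.1678] rot [1.7999e+02 2.0000e-02 1.1323e+02] F [-0.5 -0.1 -1.4] M [ 0.02  0.01 -0.  ] w 0.0496 t 12.025
d in tgt tool frame mm [ 1.   0.1 13.8] cur frame [ 1.   0.1 13.8] turn [0.01 0.02 0.03]
```

```bash
python3 -m crank '[{"dx":0.8,"dy":0,"dz":6,"wx":0,"wy":0,"wz":0,"hand":0},{"dx":0,"dy":0,"dz":4,"wx":0,"wy":0,"wz":0,"hand":0},{"dx":0,"dy":0,"dz":3,"wx":0,"wy":0,"wz":0,"hand":0},{"dx":0,"dy":0,"dz":0,"wx":0,"wy":0,"wz":0,"hand":0}]' 40;  python3 -c "
from mv import to
to(.5335,-.2116,.151,113.2)"
```

```text
time_s: 12.52
tcp_pos: [0.533, -0.2117, 0.1543]
eef_rot: [-180.0, -0.0, 113.2]
contact_force: [0.7, 0.2, -1.9]
gripper_width: 0.0495
pos [ 0.533  -0.2117  0.1543] rot [-1.7997e+02 -1.0000e-02  1.1322e+02] F [ 0.7  0.2 -1.9] M [ 0.03  0.06 -0.01] w 0.0495 t 12.525
d in tgt tool frame mm [-0.   0.5  3.3] cur frame [-0.   0.5  3.3] turn [-0.03 -0.01  0.02]
```

```bash
python3 -m crank '[{"dx":0,"dy":0.3,"dz":2,"wx":0,"wy":0,"wz":0,"hand":0},{"dx":0,"dy":0,"dz":1.5,"wx":0,"wy":0,"wz":0,"hand":0},{"dx":0,"dy":0,"dz":0,"wx":0,"wy":0,"wz":0,"hand":0}]' 40;  python3 -c "
from mv import to
to(.5335,-.2116,.146,113.2)"
```

```text
time_s: 12.9
tcp_pos: [0.5334, -0.2116, 0.1509]
eef_rot: [-180.0, -0.0, 113.2]
contact_force: [-0.0, -0.0, -1.9]
gripper_width: 0.0497
pos [ 0.5334 -0.2116  0.1509] rot [-1.7999e+02 -1.0000e-02  1.1322e+02] F [-0.  -0.  -1.9] M [ 0.03  0.03 -0.03] w 0.0497 t 12.9
d in tgt tool frame mm [-0.   0.1  4.9] cur frame [-0.   0.1  4.9] turn [-0.01 -0.01  0.02]
```

```bash
python3 -m crank '[{"dx":0,"dy":0,"dz":1.5,"wx":0,"wy":0,"wz":0,"hand":0},{"dx":0,"dy":0,"dz":1,"wx":0,"wy":0,"wz":0,"hand":0},{"dx":0,"dy":0,"dz":0,"wx":0,"wy":0,"wz":0,"hand":0}]' 50; python3 -m crank '[{"dx":0,"dy":0,"dz":1,"wx":0,"wy":0,"wz":0,"hand":0},{"dx":0,"dy":0,"dz":1,"wx":0,"wy":0,"wz":0,"hand":0},{"dx":0,"dy":0,"dz":0,"wx":0,"wy":0,"wz":0,"hand":0}]' 50
```

```text
time_s: 13.28
tcp_pos: [0.5336, -0.2117, 0.1489]
eef_rot: [180.0, 0.0, 113.2]
contact_force: [-0.8, 0.3, 2.4]
gripper_width: 0.0495
time_s: 13.65
tcp_pos: [0.5336, -0.2117, 0.1468]
eef_rot: [180.0, 0.0, 113.2]
contact_force: [-0.7, 0.9, 6.0]
gripper_width: 0.0503
```

```bash
python3 -m crank '[{"dx":0,"dy":0,"dz":0.7,"wx":0,"wy":0,"wz":0,"hand":0},{"dx":0,"dy":0,"dz":0.5,"wx":0,"wy":0,"wz":0,"hand":0},{"dx":0,"dy":0,"dz":0,"wx":0,"wy":0,"wz":0,"hand":0}]' 55; python3 -m crank '[{"dx":0,"dy":0,"dz":0.5,"wx":0,"wy":0,"wz":0,"hand":0},{"dx":0,"dy":0,"dz":0,"wx":0,"wy":0,"wz":0,"hand":0}]' 55
```

```text
time_s: 14.02
tcp_pos: [0.5336, -0.2117, 0.1459]
eef_rot: [180.0, 0.0, 113.2]
contact_force: [-2.8, 2.4, 6.7]
gripper_width: 0.0499
time_s: 14.28
tcp_pos: [0.5337, -0.2117, 0.1459]
eef_rot: [180.0, 0.0, 113.2]
contact_force: [-3.6, 2.3, 11.1]
gripper_width: 0.0494
```

```bash
python3 -m crank '[{"dx":0,"dy":0,"dz":0.5,"wx":0,"wy":0,"wz":0,"hand":0},{"dx":0,"dy":0,"dz":0,"wx":0,"wy":0,"wz":0,"hand":0},{"dx":0,"dy":0,"dz":0,"wx":0,"wy":0,"wz":0,"hand":0}]' 55; python3 -c "
from ov import *
s=get_state();p=s['tcp_pos']
for n,b in (('top',(330,165,430,265)),('scene',(220,180,320,280))):
    im=optics.capture(n)
    draw(cv2.convertScaleAbs(im,alpha=1.8),n,distl(.5335,-.2116,23.2)+capl(p[0],p[1],.115,s['eef_rot'][2]-90),b,4,'pics/p7%s.png'%n)
cv2.imwrite('pics/p7f.png',im)
"
```

```text
time_s: 14.65
tcp_pos: [0.5337, -0.2117, 0.1459]
eef_rot: [180.0, 0.0, 113.2]
contact_force: [-4.7, 2.8, 15.0]
gripper_width: 0.05
```

View pics/p7scene.png

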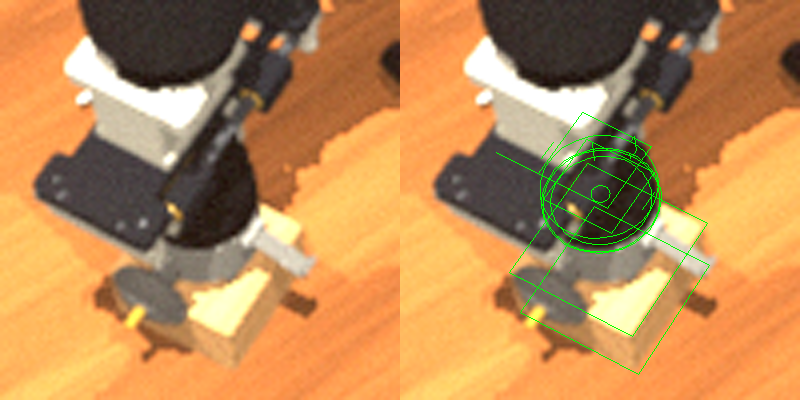

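View pics/p7f.png

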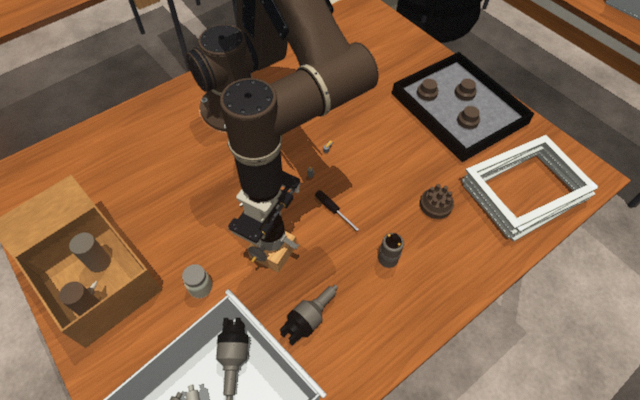

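```bash
python3 -c "
from plant import order,get_state
s=get_state();print(s['contact_force'],s['tcp_pos'],s['gripper_width']);print(order.close_job())"
```

```text
[-5.44506868  3.98468322 14.73105602] [ 0.53365594 -0.21169562  0.14591299] 0.0496723133269038
the job is handed in; nothing more can be done
None
```

I folded the leaning clip out level and fitted the cap on the bowl, dropped over the pin. I handed the job in at about 15 s with the cap still held pressed down; the interface reports no verdict.

**Clip:** I pushed it out from inside with closed fingers, then down from above. The pictures then showed both clips sticking out about level. I could not read its angle directly.

**Cap:** I gripped it across y, carried it over and turned it 4° to line up with the pin. It went straight down over the pin, so no searching round the rim was needed.

**Last checks:**
- **Height:** the fingertips stopped at z = 0.1459 m, against the expected 0.146 m for the cap fully home. With the notch off the pin they would have stopped at about 0.1525 m.
- **Pressing force:** the contact spring began to push back by about 3 mm above home. Once the cap was seated the force rose to 15 N upward with no further travel. There was also a sideways force of about 6–7 N.
- **Grip:** 55 N, with the opening steady at 49.7 mm on the 50 mm square.
- **Position:** by the arm's own reading, the cap is within about 0.2 mm and 0.1° of the rim position I measured in the pictures. That measurement is good to 1–2 mm.
- **Pictures:** the scene view shows the skirt flush on the rim. The notch and the pin were hidden by the gripper, so that fit is inferred from height and force. None of the other parts visible in the last scene picture looked moved.

No check failed. The only hiccup was one move refused at the start because each row needs all seven numbers; nothing moved.

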